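# Set the spacer beside a box cover and hold the cover flush in its jig

## Task

Two plywood box covers sit side by side on springy pads in the aluminium jig, standing a little proud of its rim. Take the thicker of the two wooden spacers from the rack, slide it upright into the one gap in the jig that is wide enough for it until it stands on the jig's floor, and let go of it. Then push the narrower cover straight down with the fingers until it is flush with the rim, and finish while still holding it down; leave the wider cover up, and the thin spacer and the other things on the table where they are.

Things in the scene. Friction and masses are not known exactly. Their poses are not given: they have to be found in the camera images.
- jig: Fixed aluminium frame, 124 (x) x 200 (y) x 30 mm high, level. Origin: centre of its underside, on the table. Inside it is 96 (x) x 165 (y) mm, its floor 6 mm and its rim 30 mm above the table. A narrow and a wide cover lie in it side by side along its y, either one at the +y end. They leave three gaps running along its x: two of 5 mm, and one of 15 mm at the narrow cover's outer side.
- pad_narrow: Springy pad under the narrow cover, with the cover on it. Origin: centre of the pad's underside, on the jig's floor. The 15 mm gap, the only one that takes the thick spacer, lies between the narrow cover and the rim wall: its centre line is 37.5 mm from here along the jig's y, away from the wide cover. It is 24 mm deep from rim to floor.
- tile_narrow_top (a point): Centre of the top of the narrow plywood cover (90 mm along x, 60 mm along y, 17 mm thick). At rest it is 5 mm above the jig's rim, 35 mm above the table. Its axes are parallel to the jig's.
- tile_wide_top (a point): Centre of the top of the wide plywood cover (90 mm along x, 80 mm along y, 17 mm thick), also 5 mm above the rim at rest. To be left up.
- tile_narrow (a joint): How far the narrow cover is pressed down, in m: 0 = up, 0.005 = flush with the rim, where it meets a stop. It springs back when let go; it takes about 2.4 N to start and 8 N to reach flush.
- tile_wide (a joint): The same for the wide cover.
- rack: Fixed wooden rack, 84 (x) x 136 (y) x 30 mm high, with two equal slots (15 mm wide in y, 64 mm long in x, floor 6 mm above the table, open at the top) at y = -40 and +40 mm; a spacer stands in each. Origin: centre of its underside.
- spacer_thick: The thicker wooden spacer, an upright plate 60 (its x) x 12 (its y, thickness) x 80 mm (its z), 40-70 g. The lowest 6 mm taper to 9 mm thickness. Origin: centre of its underside. Standing in the rack, its top is 86 mm above the table, 56 mm clear of the rack. The same holds once it stands in the jig.
- spacer_thin: The thinner wooden spacer, 60 x 7 x 80 mm, otherwise like the thick one. Stays in the rack.
- tape_roll: Bystander, to be left where it is: yellow roll of tape lying flat, 84 mm outside diameter, 30 mm high. Origin: centre of its underside.
- small_roll: Bystander, to be left where it is: small pale roll of tape lying flat between rack and jig, 48 mm diameter, 22 mm high. Origin: centre of its underside.
- glue_bottle: Bystander, to be left where it is: white glue bottle standing, 44 mm diameter, 90 mm high. Origin: centre of its underside.
- screwdriver: Bystander, to be left where it is: screwdriver with green handle, lying. Origin: middle of its length, on the table.
- cup: Bystander, to be left where it is: blue mug, 70 mm diameter, 80 mm high. Origin: centre of its underside.
- radio_box: Bystander, to be left where it is: small plywood radio box, 70 x 130 x 50 mm. Origin: centre of its underside.
- sanding_block: Bystander, to be left where it is: cork sanding block, 70 x 40 x 28 mm. Origin: centre of its underside.
Not all that is in view belongs to the job. What is shaped like the spacer_thick but pink is not meant.

How it is judged:
By the outcome, as a careful person would: the job done as asked, in the order asked, and still so for the second after the job is handed in, while the arm keeps its last pose, push and grip.
It also fails if it takes over 48 s, if anything falls off the work surface, if the arm or the gripper's body presses on something with over 40 N, if the wrist force passes 120 N, or if a joint passes its speed limit or range.

## Robot

A 6-joint arm with a two-finger parallel gripper is mounted at the origin on the work surface. World frame = base frame: x ahead of the robot, y to its left, z up, the work surface at z = 0. Lengths are in m, angles in rad, forces in N, time in s.
With the tool pointing down it reaches from about 0.25 to 0.725 m from the base axis. Payload 4 kg.
Tool frame: the origin (TCP) lies midway between the tips of the shut fingers; the grasp point (between the pads) lies 19 mm behind it; z points along the fingers, y is the line along which they close (so a half turn about z gives the same grasp; the last joint's range is limited). The gripper opens to 85 mm and grips with 20 to 120 N. Pads are 22 mm wide; open, the fingers measure 114 mm over their backs; the gripper's body (76 mm by 85 mm) begins 54 mm behind the grasp point. The pads swing forward as they close: fully open they stand 13 mm farther back than shut.
Start: joints at [-1.254, 0.241, 0.005, 1.335, 0, 1.571], TCP at [0.156, -0.475, 0.231] pointing down, gripper open.
Joint ranges: [-2.72, 2.72], [-1.05, 1.87], [-1.09, 1.28], [-1.99, 2.15], [-1.42, 1.44], [-3.14, 3.14]. Speed limits (rad/s): [2.79, 2.79, 3.14, 3.14, 3.14, 3.14].

## Interface

Orientations are given as a unit quaternion [x, y, z, w].
In Python, from workcell import monitor, vision, job gives the robot as it stands.
- The arm moves only by the tool move_arm, never from a script. Its argument "moves" is a list that holds one entry, the list of rows, each a list of 5 numbers: the shift along the world's x, y, z in m, then the turn about the world's z in degrees, then the opening in per cent of the stroke, from 0 (shut) to 100 (fully open). In form: [[[x, y, z, turn, gripper], ...]]. A call has 1 to 5 rows; each row is the pose to reach, as a shift and turn from the pose commanded when the call began; what a row does not reach only later rows make up. A row lasts 1/8 s, in which the tool goes at most 62.5 mm and 10.7 degrees, less where a joint would pass 70% of its speed; a pose out of reach is approached as far as the arm can. A call with a gripper value outside its range is refused whole. The fingers move at their own pace and stop on an object; the grip force is fixed at half the most. Time passes only in rows, so rows that repeat a pose let the fingers close. It gives the time, the measured TCP pose, the force, the opening and the grip force at its end, in the units of the state.
- monitor.get_obs(): the state, without advancing time (a new reading comes with each control period).
- vision.camera(name): name is "scene" or "top"; returns a dict with "color" (400x640x3 uint8, red, green, blue), "camera_matrix" (3x3 intrinsics, pixels), "eye" and "attitude" of the camera in the world. Camera axes: x right, y up, looking along -z (the intrinsics and any distortion apply to the point x, -y, -z); pixel columns grow to the right and rows downward; lengths in m; the calibration is good to about 2 mm. A picture is of the moment at which its call begins. There is no depth.
- job.job_done(): hands the job in; it is judged then, once.
The state is a dict: "clock": time; "joint_pos": joint angles; "joint_vel": joint speeds; "tau": joint torques, N m; "eef_pos": TCP position; "tool_rot": TCP orientation; "ft_force": force on the tool from outside, world axes, zero at the start; "ft_torque": the same for the moment, N m; "grip_width": finger opening in m; "grasp_force": force on a finger pad.
Only numpy, scipy, OpenCV 4.12 (cv2) and the standard library are available. Lean on these libraries where they do the work, as an engineer would, in place of code of your own. Each camera call takes 0.05 s, during which the arm holds its last target. There are 200 camera calls.

## Working session

There is one attempt and no reset: what is moved stays moved. The work goes in short steps, Python scripts to look and compute and a tool call to move; the robot and the scene stay as the last step left them, time stands still between calls to the robot, and variables do not carry over. Pictures are saved under pics/ and viewed, at most 10 in all, crops included, and the job is handed in when it is done.

Besides the shell and the picture viewer there is one more tool, called after "Call:" as a command line: name --argument value ..., lists and objects as JSON in quotes. move_arm: Moves the arm, as the interface text tells. Its arguments: {"type":"object","properties":{"moves":{"type":"array","items":{"type":"array","items":{"type":"array","items":{"type":"number"}}}}},"required":["moves"]}

```bash
mkdir -p pics; ls; cat > h.py <<'E'
import numpy as np, cv2
from workcell import monitor, vision, job
from scipy.spatial.transform import Rotation as R
def cam(n):
    c=vision.camera(n); return c
def Rm(c):
    a=np.array(c["attitude"],float)
    return a if a.shape==(3,3) else R.from_quat(a).as_matrix()
def ray(c,u,v):
    K=np.array(c["camera_matrix"]); d=np.linalg.solve(K,[u,v,1.]); 
    return np.array(c["eye"]),Rm(c)@np.array([d[0],-d[1],-d[2]])
def onz(c,u,v,z):
    e,d=ray(c,u,v); return (e+d*(z-e[2])/d[2])
def proj(c,p):
    q=Rm(c).T@(np.array(p)-np.array(c["eye"])); q=np.array([q[0],-q[1],-q[2]]); q=np.array(c["camera_matrix"])@q; return q[:2]/q[2]
def save(c,f): cv2.imwrite("pics/"+f,c["color"][:,:,::-1])
E
python3 - <<'E'
from h import *
for n in("scene","top"):
    c=cam(n); save(c,n+"0.png"); print(n,{k:v for k,v in c.items() if k!="color"})
print(monitor.get_obs())
E
```

```text
pics
scene {'camera_matrix': array([[368.70997636,   0.        , 313.3565586 ],
       [  0.        , 368.70997636, 200.00718169],
       [  0.        ,   0.        ,   1.        ]]), 'eye': array([0.77483063, 0.48754472, 0.75183192]), 'attitude': array([0.07787093, 0.30313122, 0.9183335 , 0.24230386])}
top {'camera_matrix': array([[512.34706175,   0.        , 326.47869716],
       [  0.        , 512.34706175, 202.50530781],
       [  0.        ,   0.        ,   1.        ]]), 'eye': array([0.47087978, 0.03418815, 1.20933232]), 'attitude': array([-0.03232412,  0.02811464,  0.70808107, -0.70483042])}
{'clock': 0.1, 'joint_pos': array([-1.25398565e+00,  2.41341012e-01,  3.87761573e-03,  1.33520808e+00,
       -4.03412779e-05,  1.57079811e+00]), 'joint_vel': array([-0.00174906, -0.00174089,  0.00286764,  0.00028404, -0.00033272,
       -0.00036885]), 'tau': array([-2.23607567e-04, -3.73137331e+01,  2.53009915e+01,  1.08587512e-02,
        3.00070360e-05, -7.31137050e-06]), 'eef_pos': array([ 0.1555827 , -0.47458869,  0.23050742]), 'tool_rot': array([ 9.87479790e-01,  1.57742779e-01, -1.67815213e-04, -9.22653049e-04]), 'ft_force': array([ 0.01389091, -0.47016728,  0.28574626]), 'ft_torque': array([ 0.01851373,  0.0144944 , -0.01043073]), 'grasp_force': 0.0, 'grip_width': 0.08494031596389964}
```

View pics/scene0.png

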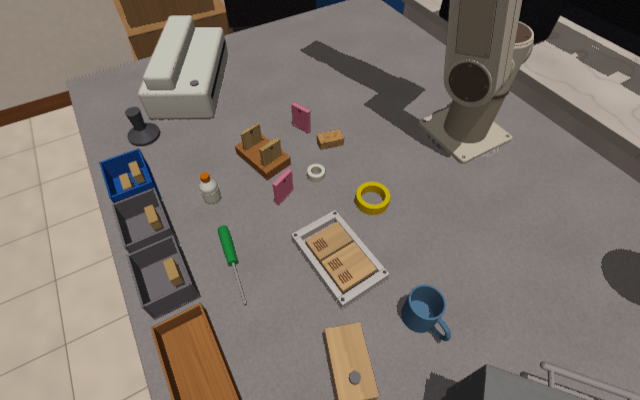

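View pics/top0.png

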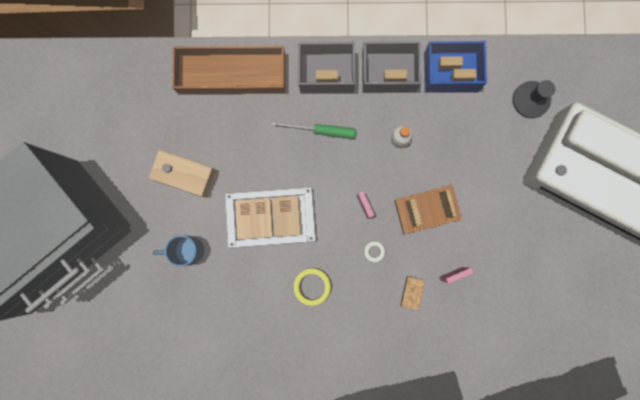

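The top view shows the jig at about (270,217), with the narrow cover on its right (-y) side. The rack is at about (429,209) with two spacers, and there are pink decoys at (366,205) and (458,275). I'll enlarge the jig and rack.

```bash
python3 - <<'E'
import cv2,numpy as np
t=cv2.imread('pics/top0.png'); s=cv2.imread('pics/scene0.png')
f=lambda a,x,y,w,h,k: cv2.resize(a[y:y+h,x:x+w],None,fx=k,fy=k,interpolation=cv2.INTER_CUBIC)
a=f(t,220,180,100,75,4);b=f(t,385,175,100,75,4);c=f(s,285,205,110,100,3);d=f(s,225,115,100,75,4)
o=np.zeros((600,800,3),np.uint8)
o[:300,:400]=a;o[:300,400:]=b;o[300:600,:330]=c;o[300:600,400:800]=d
cv2.imwrite('pics/crop1.png',o)
E
```

```text
(no output)
```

View pics/crop1.png

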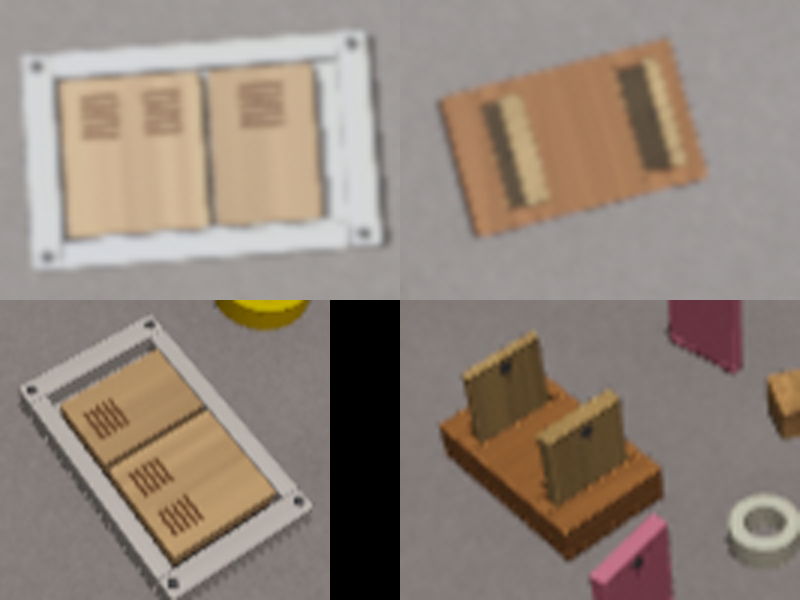

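The enlarged crop shows three things:
- The thick spacer is the left one in the rack, on the jig side (about 5.5 px thick against 3.5 px).
- The narrow cover is on the jig's right (-y) end.
- The wide gap lies between the narrow cover and the right wall.

Next I'll measure these positions.

```bash
python3 - <<'E'
from h import *
t=cam("top"); s=cam("scene")
def corners(c,m,z,name):
    n,l,st,ce=cv2.connectedComponentsWithStats(m.astype(np.uint8))
    out=[]
    for i in range(1,n):
        if st[i,4]<25: continue
        ys,xs=np.where(l==i); r=cv2.minAreaRect(np.c_[xs,ys].astype(np.float32))
        P=np.array([onz(c,u,v,z) for u,v in cv2.boxPoints(r)])[:,:2]
        ed=np.roll(P,-1,0)-P; k=np.argmax(np.linalg.norm(ed[:2],axis=1)); a=np.degrees(np.arctan2(ed[k][1],ed[k][0]))%180
        cen=np.array([onz(c,*ce[i],z)])[0,:2]
        print(name,st[i,:5],"cen",cen.round(4),"rect",P.mean(0).round(4),"sides",np.linalg.norm(ed[:2],axis=1).round(4),"long ang",a.round(1))
def sub(c,x,y,w,h):
    M=np.zeros(c["color"].shape[:2],bool);M[y:y+h,x:x+w]=1;return M
hsv=cv2.cvtColor(t["color"],cv2.COLOR_RGB2HSV); H,S,V=[hsv[...,i].astype(int) for i in range(3)]
corners(t,sub(t,220,180,100,75)&(S<25)&(V>165),.03,"jig white")
# covers
corners(t,sub(t,220,180,100,75)&(S>60)&(V>110),.035,"covers")
g=sub(t,385,175,100,75)
corners(t,g&(S>60),.03,"rack")
rgb=t["color"].astype(int)
corners(t,g&(H>14)&(V>140)&(S>40),.086,"spacer")
print([ (u,v,rgb[v,u],hsv[v,u]) for u,v in((415,212),(420,215),(430,209))])
J=np.array([onz(t,220+u/4,180+v/4,.03) for u,v in((37,66),(351,43),(364,233),(48,257))])[:,:2]
print("screws",J.round(4),J.mean(0)); 
Js=np.array([onz(s,285+u/3,205+(v-300)/3,.03) for u,v in((150,324),(301,503),(173,583),(31,390))])[:,:2]
print("screws scene",Js.round(4),Js.mean(0))
# thick spacer top corners from the scene crop
Q=np.array([onz(s,225+u/4-100,115+(v-300)/4,.086) for u,v in((540,436),(549,441),(624,402),(612,391))])[:,:2]
print("thick top scene",Q.round(4),Q.mean(0))
E
```

```text
jig white [ 224  187   91   61 2098] cen [0.5387 0.1678] rect [0.539 0.174] sides [0.2033 0.1277] long ang 93.9
covers [272 196  28  40 985] cen [0.5415 0.1348] rect [0.5418 0.1351] sides [0.0604 0.0875] long ang 4.1
covers [ 235  199   37   40 1347] cen [0.5363 0.2095] rect [0.5364 0.2094] sides [0.0821 0.0877] long ang 4.4
rack [ 395  185   67   49 2180] cen [ 0.5557 -0.1923] rect [ 0.5561 -0.1925] sides [0.1397 0.0842] long ang 104.4
spacer [445 189  12  28 123] cen [ 0.5665 -0.2327] rect [ 0.5663 -0.2329] sides [0.0099 0.0624] long ang 15.7
spacer [409 198  14  29 185] cen [ 0.5454 -0.1554] rect [ 0.5459 -0.1553] sides [0.0145 0.0626] long ang 14.8
[(415, 212, array([195, 169, 129]), array([ 18,  86, 195], dtype=uint8)), (420, 215, array([175, 140, 106]), array([ 15, 101, 175], dtype=uint8)), (430, 209, array([166, 123,  90]), array([ 13, 117, 166], dtype=uint8))]
screws [[0.587  0.2661]
 [0.5995 0.0842]
 [0.4897 0.0769]
 [0.4768 0.2584]] [0.53826787 0.17140606]
screws scene [[0.4888 0.0804]
 [0.4762 0.2643]
 [0.5863 0.2693]
 [0.599  0.0875]] [0.53756294 0.17537012]
thick top scene [[ 0.5727 -0.1466]
 [ 0.5696 -0.1398]
 [ 0.5136 -0.1474]
 [ 0.5158 -0.1602]] [ 0.54290843 -0.14849282]
```

Call:
move_arm --moves '[[[0.05,0.04,0,-3.6,60],[0.1,0.08,0,-3.6,60],[0.15,0.12,0,-3.6,60],[0.19,0.16,0,-3.6,60],[0.24,0.2,0,-3.6,60]]]'

```text
clock: 0.82
eef_pos: [0.3956, -0.2745, 0.2313]
tool_rot: [0.992, 0.127, -0.0, 0.0]
ft_force: [1.2, -0.9, -0.8]
grip_width: 0.0512
grasp_force: 0.0
```

Call:
move_arm --moves '[[[0.05,0.04,0,0,60],[0.1,0.08,-0.02,0,60],[0.15,0.12,-0.05,0,60],[0.15,0.12,-0.08,0,60],[0.15,0.12,-0.08,0,60]]]'

```text
clock: 1.45
eef_pos: [0.5426, -0.1543, 0.1478]
tool_rot: [0.992, 0.128, -0.004, -0.002]
ft_force: [-1.1, -0.1, 0.4]
grip_width: 0.0511
grasp_force: 0.0
```

```bash
python3 - <<'E'
from h import *
o=monitor.get_obs(); p=o["eef_pos"]; y=R.from_quat(o["tool_rot"]).as_matrix()[:,1]
print(o["clock"],p,np.degrees(np.arctan2(y[1],y[0]))%180,o["grip_width"],o["joint_pos"])
t=cam("top");s=cam("scene")
f=lambda a,x,y,w,h,k: cv2.resize(np.ascontiguousarray(a[y:y+h,x:x+w,::-1]),None,fx=k,fy=k,interpolation=cv2.INTER_CUBIC)
cv2.imwrite("pics/a.png",np.hstack([f(t["color"],375,160,100,100,4),f(s["color"],215,80,100,100,4)]))
print("tcp proj",proj(t,p),proj(s,p),"crop origins 375,160 / 215,80")
E
```

```text
1.45 [ 0.54261001 -0.15431983  0.14778062] 104.68573941172312 0.051055887642931994 [-2.77000006e-01  4.20074486e-01  3.81767564e-02  1.19689514e+00
 -1.61275406e-04  2.60826511e+00]
tcp proj [420.35395617 211.30643394] [266.97568277 124.35922664] crop origins 375,160 / 215,80
```

View pics/a.png

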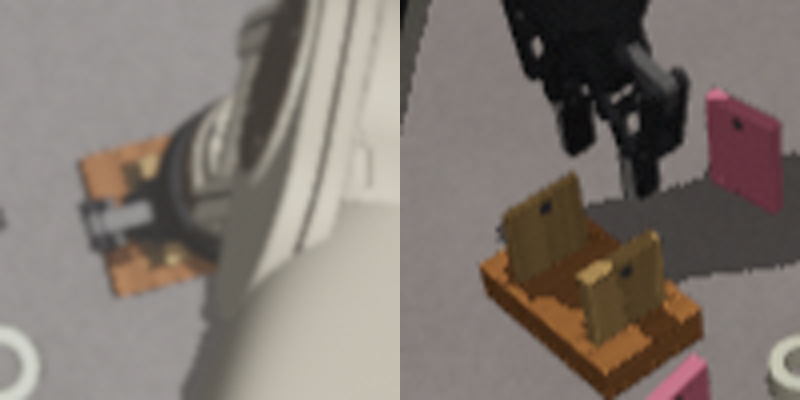

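The top view is blocked by the arm. The scene view shows the fingertips at crop (577,150) and (643,193), straddling the thick spacer, and their midpoint agrees with the projected TCP to within about 1 px. Now I'll descend and grip.

Call:
move_arm --moves '[[[0.002,0.002,-0.04,0,60],[0.002,0.002,-0.08,0,60],[0.002,0.002,-0.1,0,60],[0.002,0.002,-0.1,0,0],[0.002,0.002,-0.1,0,0]]]'

```text
clock: 2.17
eef_pos: [0.5478, -0.1553, 0.0537]
tool_rot: [0.992, 0.126, 0.002, 0.001]
ft_force: [0.0, -0.1, 0.1]
grip_width: 0.0154
grasp_force: 0.0
```

Call:
move_arm --moves '[[[0,0,0,0,0],[0,0,0,0,0],[0,0,0.0,0,0]]]'

```text
clock: 2.55
eef_pos: [0.5481, -0.1551, 0.0537]
tool_rot: [0.992, 0.126, 0.002, 0.001]
ft_force: [-1.3, -1.6, 6.0]
grip_width: 0.0113
grasp_force: 60.2
```

Call:
move_arm --moves '[[[0,0,0.02,0,0],[0,0,0.06,0,0],[0,0,0.11,0,0],[0,0.05,0.11,-5,0],[0,0.1,0.11,-10.6,0]]]'

```text
clock: 3.18
eef_pos: [0.5474, -0.0535, 0.163]
tool_rot: [0.999, 0.032, 0.002, 0.0]
ft_force: [0.6, 0.2, -1.4]
grip_width: 0.0112
grasp_force: 59.1
```

Call:
move_arm --moves '[[[-0.002,0.05,0,0,0],[-0.004,0.1,0,0,0],[-0.004,0.152,0,0,0],[-0.004,0.152,-0.05,0,0],[-0.004,0.152,-0.05,0,0]]]'

```text
clock: 3.8
eef_pos: [0.5423, 0.0692, 0.1083]
tool_rot: [0.998, 0.057, -0.005, -0.011]
ft_force: [0.2, -0.3, -1.0]
grip_width: 0.0114
grasp_force: 59.1
```

```bash
python3 - <<'E'
from h import *
o=monitor.get_obs(); p=o["eef_pos"]; y=R.from_quat(o["tool_rot"]).as_matrix()[:,1]
print(o["clock"],p,np.degrees(np.arctan2(y[1],y[0]))%180,o["grip_width"],o["joint_pos"])
t=cam("top");s=cam("scene")
f=lambda a,x,y,w,h,k: cv2.resize(np.ascontiguousarray(a[y:y+h,x:x+w,::-1]),None,fx=k,fy=k,interpolation=cv2.INTER_CUBIC)
cv2.imwrite("pics/b.png",np.hstack([f(t["color"],220,170,100,120,4),f(s["color"],280,150,80,120,5)[:480]]))
cv2.imwrite("pics/b_s.png",s["color"][:,:,::-1])
print("tcp proj",proj(t,p),proj(s,p),"crop origins 220,170/4  280,150/5")
E
```

```text
3.8 [0.54228549 0.06919304 0.10834446] 96.5751001498506 0.011398407896221307 [ 0.11395745  0.42077778 -0.07117174  1.08780287  0.02333143  3.1405842 ]
tcp proj [313.2204961  213.19993223] [312.88917741 198.94503632] crop origins 220,170/4  280,150/5
```

View pics/b.png

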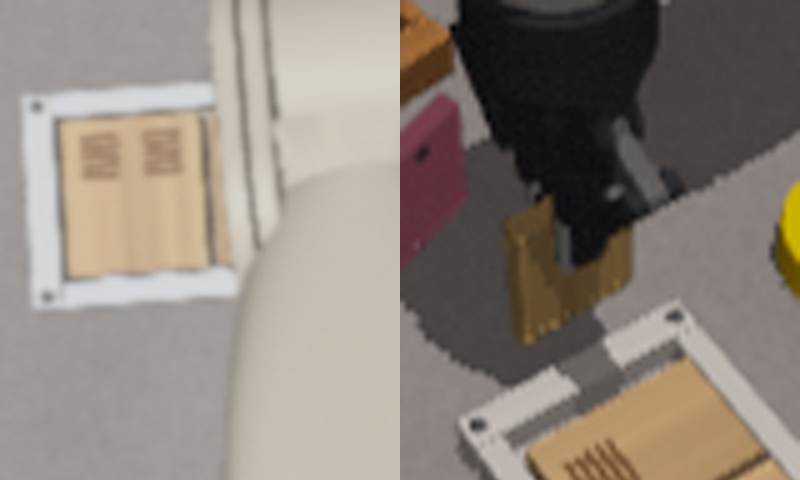

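The scene view shows the spacer held upright at crop (570,270), not yet over the gap. Joint 6 has hit its limit (3.14), so I'll raise the arm and make the equivalent half turn.

Call:
move_arm --moves '[[[0,0,0.02,10,0],[0,0,0.05,20,0],[0,0,0.05,30,0],[0,0,0.05,40,0],[0,0,0.05,50,0]]]'

```text
clock: 4.53
eef_pos: [0.5473, 0.0686, 0.1643]
tool_rot: [0.88, 0.476, -0.004, -0.009]
ft_force: [-0.4, 0.6, -0.3]
grip_width: 0.0109
grasp_force: 59.1
```

```bash
python3 - <<'E'
from h import *
o=monitor.get_obs(); p=o["eef_pos"]; y=R.from_quat(o["tool_rot"]).as_matrix()[:,1]
print(o["clock"],p,np.degrees(np.arctan2(y[1],y[0]))%360,R.from_quat(o["tool_rot"]).as_matrix()[:,2],o["joint_pos"])
E
```

```text
4.525 [0.54729511 0.06860674 0.16426517] 326.7946897489735 [-0.01529725  0.01299324 -0.99979856] [0.1166252  0.38912212 0.03552295 1.23088048 0.01468551 2.26688788]
```

Call:
move_arm --moves '[[[0,0,0,10,0],[0,0,0,20,0],[0,0,0,30,0],[0,0,0,40,0],[0,0,0,50,0]]]'

```text
clock: 5.15
eef_pos: [0.5473, 0.0687, 0.1641]
tool_rot: [0.596, 0.803, -0.008, -0.005]
ft_force: [-0.5, 0.0, 0.4]
grip_width: 0.0109
grasp_force: 59.1
```

Call:
move_arm --moves '[[[0,0,0,10,0],[0,0,0,20,0],[0,0,0,30,0],[0,0,0,40,0],[0,0,0,50,0]]]'

```text
clock: 5.78
eef_pos: [0.5472, 0.0686, 0.1641]
tool_rot: [0.201, 0.98, -0.011, -0.0]
ft_force: [-0.7, 0.2, -0.3]
grip_width: 0.0113
grasp_force: 59.1
```

Call:
move_arm --moves '[[[-0.003,0.03,0,10,0],[-0.003,0.03,0,20,0],[-0.003,0.03,0,27.3,0],[-0.003,0.03,0,27.3,0],[-0.003,0.03,0,27.3,0]]]'

```text
clock: 6.4
eef_pos: [0.5436, 0.0988, 0.1627]
tool_rot: [-0.032, 0.999, -0.011, 0.002]
ft_force: [-0.4, -0.7, -1.0]
grip_width: 0.0111
grasp_force: 59.1
```

```bash
cat > st.py <<'E'
from h import *
o=monitor.get_obs(); p=o["eef_pos"]; M=R.from_quat(o["tool_rot"]).as_matrix();y=M[:,1]
print(o["clock"],p,np.degrees(np.arctan2(y[1],y[0]))%360,"tool z",M[:,2].round(4),"tool y",y.round(4),o["joint_pos"].round(4),o["ft_force"],o["grip_width"])
E
python3 st.py
```

```text
6.4 [0.54357711 0.09881447 0.16269842] 93.68388779750013 tool z [ 0.0042 -0.0228 -0.9997] tool y [-0.0642  0.9977 -0.023 ] [ 0.1925  0.3814  0.0197  1.2093 -0.0232  0.1282] [-0.35841812 -0.74052185 -1.03639081] 0.01113941833028008
```

Call:
move_arm --moves '[[[0,-0.001,-0.04,0.4,0],[0,-0.001,-0.07,0.4,0],[0,-0.001,-0.07,0.4,0]]]'

```text
clock: 6.78
eef_pos: [0.5408, 0.0974, 0.0893]
tool_rot: [-0.036, 0.999, -0.012, -0.002]
ft_force: [0.9, 0.1, -0.4]
grip_width: 0.0113
grasp_force: 59.1
```

```bash
python3 st.py; python3 - <<'E'
from h import *
o=monitor.get_obs(); p=o["eef_pos"]; M=R.from_quat(o["tool_rot"]).as_matrix()
s=cam("scene"); save(s,"c_full.png")
f=lambda a,x,y,w,h,k: cv2.resize(np.ascontiguousarray(a[y:y+h,x:x+w,::-1]),None,fx=k,fy=k,interpolation=cv2.INTER_CUBIC)
cv2.imwrite("pics/c.png",f(s["color"],280,170,80,75,8)[:600,:640])
b=p+M[:,2]*.0477
xt=np.array([.997,.072,0]);yt=np.array([-.072,.997,0])
for n,q in (("bottom +x",b+.03*M[:,0]),("bottom -x",b-.03*M[:,0]),("b+x facing +y",b+.03*M[:,0]+.0045*M[:,1])):
    print(n,q.round(4),((proj(s,q)-[280,170])*8).round(0))
E
```

```text
6.775 [0.54076361 0.09743222 0.08930141] 94.15440397930716 tool z [-0.0033 -0.0243 -0.9997] tool y [-0.0724  0.9971 -0.024 ] [ 0.1911  0.4432 -0.0905  1.0449 -0.0232  0.1187] [ 0.86752388  0.13808782 -0.42565798] 0.011280733522982977
bottom +x [0.5107 0.0941 0.0418] [402. 386.]
bottom -x [0.5705 0.0984 0.0415] [228. 485.]
b+x facing +y [0.5104 0.0986 0.0417] [411. 397.]
```

View pics/c.png

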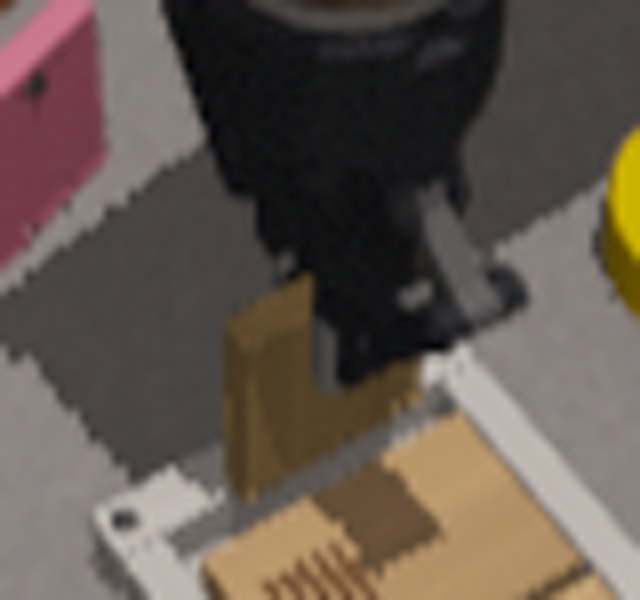

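The scene view shows the spacer's lower front edge running from crop (245,500) to (420,400), just above the gap. The cover's edge runs from (205,560) to (455,415). I'll compare the two along the jig's y.

```bash
python3 - <<'E'
from h import *
s=cam("scene")
w=lambda u,v,z: onz(s,280+(u+.5)/8-.5,170+(v+.5)/8-.5,z)
yt=np.array([-.0715,.9974,0]); xt=np.array([.9974,.0715,0])
for n,u,v,z in(("sp",245,500,.0417),("sp",420,400,.0417),("cov",205,562,.035),("cov",455,415,.035),("screw",124,520,.03)):
    q=w(u,v,z); print(n,"jx %.4f jy %.4f"%(q@xt,q@yt))
o=monitor.get_obs();p=o["eef_pos"];print("tcp",p@xt,p@yt)
E
```

```text
sp jx 0.5751 jy 0.0628
sp jx 0.5147 jy 0.0626
cov jx 0.5933 jy 0.0700
cov jx 0.5065 jy 0.0690
screw jx 0.6036 jy 0.0432
tcp 0.549053802678199 0.058920091104883957
```

```bash
python3 - <<'E'
from h import *
yt=np.array([-.0715,.9974,0]); xt=np.array([.9974,.0715,0])
def prof(c,im,z,jxs,jys):
    P=[]
    for jx in jxs:
        uv=np.array([proj(c,xt*jx+yt*jy+[0,0,z]) for jy in jys],np.float32)
        P.append(cv2.remap(im,uv[None,:,0],uv[None,:,1],cv2.INTER_LINEAR)[0])
    return np.mean(P,0)
s=cam("scene");t=cam("top")
s0=cv2.imread("pics/scene0.png");t0=cv2.imread("pics/top0.png");c=cv2.imread("pics/c_full.png")
jys=np.arange(.030,.0805,.0015)
A=prof(s,s0,.03,np.arange(.535,.585,.003),jys);B=prof(t,t0,.03,np.arange(.52,.58,.003),jys);C=prof(s,c,.0417,np.arange(.563,.573,.002),jys)
for j,a,b,d in zip(jys,A,B,C): print("%.4f"%j,a.astype(int),b.astype(int),d.astype(int))
E
```

```text
0.0300 [122 125 133] [118 119 123] [67 69 74]
0.0315 [122 125 133] [128 130 132] [66 69 74]
0.0330 [123 126 133] [155 157 157] [64 69 75]
0.0345 [130 133 141] [184 186 185] [63 70 77]
0.0360 [145 149 156] [202 204 202] [61 70 78]
0.0375 [158 163 170] [210 212 210] [58 68 78]
0.0390 [166 171 178] [212 214 212] [54 67 78]
0.0405 [166 172 180] [213 214 212] [53 67 78]
0.0420 [167 173 180] [213 214 212] [53 68 80]
0.0435 [167 173 181] [214 214 212] [54 70 82]
0.0450 [168 174 182] [215 214 212] [53 71 85]
0.0465 [169 175 183] [215 213 211] [50 70 85]
0.0480 [170 175 183] [213 211 209] [46 68 84]
0.0495 [169 175 182] [209 208 207] [43 66 83]
0.0510 [162 167 175] [207 206 205] [41 66 83]
0.0525 [144 150 157] [209 208 207] [41 66 85]
0.0540 [119 124 130] [211 211 209] [41 68 87]
0.0555 [ 99 103 109] [213 213 211] [41 68 88]
0.0570 [ 95  99 104] [211 211 209] [42 69 90]
0.0585 [ 94  98 103] [204 204 202] [43 71 91]
0.0600 [ 93  97 103] [187 187 186] [45 73 93]
0.0615 [ 98 102 107] [163 164 164] [52 76 93]
0.0630 [109 115 123] [138 142 145] [61 78 92]
0.0645 [117 130 144] [122 132 141] [72 81 90]
0.0660 [117 140 162] [120 138 156] [79 84 91]
0.0675 [109 144 172] [129 155 177] [83 86 92]
0.0690 [103 143 175] [138 168 192] [85 90 97]
0.0705 [101 142 175] [143 173 199] [ 90 104 119]
0.0720 [101 142 175] [144 175 200] [ 99 128 152]
0.0735 [101 142 175] [145 175 201] [105 143 174]
0.0750 [102 143 176] [145 175 201] [107 149 183]
0.0765 [102 143 177] [145 176 202] [107 149 183]
0.0780 [102 144 177] [146 176 202] [107 150 183]
0.0795 [101 142 175] [145 176 202] [108 150 184]
```

Call:
move_arm --moves '[[[0,0.002,0,0,0],[0,0.002,-0.006,0,0],[0,0.002,-0.012,0,0],[0,0.002,-0.018,0,0],[0,0.002,-0.018,0,0]]]'

```text
clock: 7.6
eef_pos: [0.5421, 0.0999, 0.0723]
tool_rot: [-0.037, 0.999, -0.012, -0.0]
ft_force: [0.3, 0.4, -0.4]
grip_width: 0.0112
grasp_force: 59.1
```

```bash
python3 st.py
```

```text
7.6 [0.54207668 0.09991457 0.0723323 ] 94.23696104480977 tool z [ 3.000e-04 -2.370e-02 -9.997e-01] tool y [-0.0739  0.997  -0.0236] [ 0.1951  0.4613 -0.1111  1.0027 -0.0233  0.1212] [ 0.30322709  0.36330652 -0.40581814] 0.011161801139193125
```

Call:
move_arm --moves '[[[0,0,-0.006,0,0],[0,0,-0.012,0,0],[0,0,-0.016,0,0],[0,0,-0.018,0,0],[0,0,-0.019,0,0]]]'

```text
clock: 8.22
eef_pos: [0.5428, 0.0999, 0.0542]
tool_rot: [-0.037, 0.999, -0.012, 0.001]
ft_force: [-0.5, -1.3, 1.0]
grip_width: 0.0113
grasp_force: 59.2
```

```bash
python3 st.py
```

```text
8.225 [0.54280736 0.09986975 0.05423222] 94.22298611938554 tool z [ 0.0021 -0.0236 -0.9997] tool y [-0.0736  0.997  -0.0237] [ 0.1949  0.4812 -0.1326  0.9594 -0.0236  0.1213] [-0.46354978 -1.27727527  0.95566787] 0.011277547016495783
```

Call:
move_arm --moves '[[[0,0,-0.001,0,0],[0,0,-0.001,0,0]]]'

```text
clock: 8.48
eef_pos: [0.543, 0.0999, 0.0538]
tool_rot: [-0.037, 0.999, -0.012, 0.001]
ft_force: [-1.1, -1.1, 2.6]
grip_width: 0.011
grasp_force: 59.6
```

Call:
move_arm --moves '[[[0,0,0,0,20],[0,0,0,0,45],[0,0,0,0,45],[0,0,0.02,0,45],[0,0,0.05,0,45]]]'

```text
clock: 9.1
eef_pos: [0.5418, 0.1, 0.1026]
tool_rot: [-0.037, 0.999, -0.012, -0.001]
ft_force: [0.4, -0.2, 0.8]
grip_width: 0.0383
grasp_force: 0.0
```

Call:
move_arm --moves '[[[0,0,0.05,0,45],[0,0.02,0.06,0,0],[-0.002,0.037,0.06,0,0],[-0.002,0.037,0.06,10,0],[-0.002,0.037,0.06,20,0]]]'

```text
clock: 9.72
eef_pos: [0.5393, 0.1381, 0.161]
tool_rot: [-0.214, 0.977, -0.011, 0.001]
ft_force: [-0.4, -0.5, 0.3]
grip_width: -0.0003
grasp_force: 0.0
```

```bash
python3 st.py; python3 - <<'E'
from h import *
s=cam("scene");
f=lambda a,x,y,w,h,k: cv2.resize(np.ascontiguousarray(a[y:y+h,x:x+w,::-1]),None,fx=k,fy=k,interpolation=cv2.INTER_CUBIC)
cv2.imwrite("pics/d.png",f(s["color"],270,150,130,110,5)); save(s,"d_full.png")
E
```

```text
9.725 [0.53926891 0.13808347 0.16096356] 114.66414317129589 tool z [ 0.0062 -0.0219 -0.9997] tool y [-0.4172  0.9085 -0.0225] [ 0.2631  0.3902  0.0282  1.2085 -0.0228 -0.1673] [-0.35280913 -0.45410655  0.33752216] -0.0002802899499922228
```

View pics/d.png

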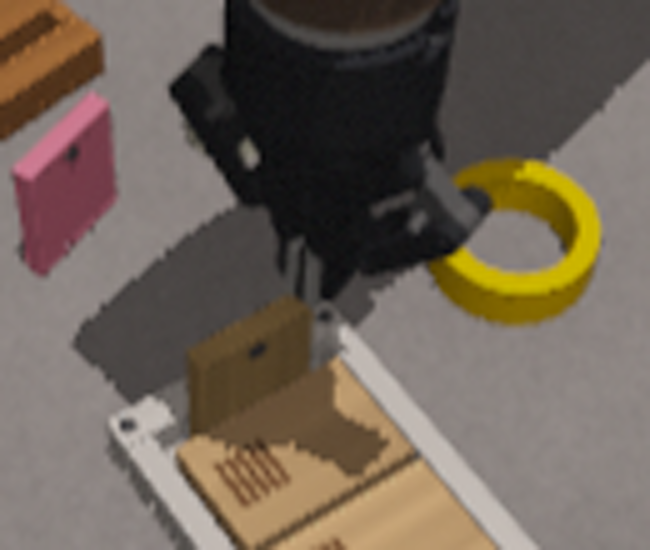

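The picture shows the thick spacer standing upright in the wide gap (crop (250,360)), released, with the covers still up. Next I'll turn the shut fingers to lie along the jig's x, centre them over the narrow cover and descend.

Call:
move_arm --moves '[[[0.001,-0.002,0,10,0],[0.001,-0.002,0,20,0],[0.001,-0.002,0,30,0],[0.001,-0.002,0,40,0],[0.001,-0.002,0,50,0]]]'

```text
clock: 10.4
eef_pos: [0.5406, 0.1356, 0.1613]
tool_rot: [-0.605, 0.796, -0.008, 0.006]
ft_force: [-1.1, -0.5, -0.1]
grip_width: -0.0002
grasp_force: 0.0
```

Call:
move_arm --moves '[[[0,0,0,10,0],[0,0,-0.02,19.4,0],[0,0,-0.06,19.4,0],[0,0,-0.1,19.4,0],[0,0,-0.115,19.4,0]]]'

```text
clock: 11.02
eef_pos: [0.5384, 0.1349, 0.0443]
tool_rot: [0.729, -0.685, 0.006, -0.005]
ft_force: [-0.7, -0.0, 0.5]
grip_width: 0.0001
grasp_force: 0.0
```

```bash
python3 st.py
```

```text
11.025 [0.53842721 0.13489353 0.04427954] 183.5737407294357 tool z [ 1.570e-02  2.000e-04 -9.999e-01] tool y [-0.9979 -0.0623 -0.0156] [ 0.2475  0.4861 -0.1551  0.9143 -0.0036 -1.3857] [-0.67647891 -0.01931962  0.52547561] 9.742666690396215e-05
```

Call:
move_arm --moves '[[[0.001,0.001,-0.005,0,0],[0.001,0.001,-0.008,0,0],[0.001,0.001,-0.01,0,0],[0.001,0.001,-0.012,0,0],[0.001,0.001,-0.012,0,0]]]'

```text
clock: 11.65
eef_pos: [0.543, 0.1361, 0.0367]
tool_rot: [0.729, -0.684, 0.008, -0.009]
ft_force: [-0.3, 0.4, 0.1]
grip_width: -0.0001
grasp_force: 0.0
```

Call:
move_arm --moves '[[[0,0,-0.002,0,0],[0,0,-0.003,0,0],[0,0,-0.004,0,0],[0,0,-0.004,0,0]]]'

```text
clock: 12.15
eef_pos: [0.5432, 0.1361, 0.0327]
tool_rot: [0.729, -0.684, 0.008, -0.009]
ft_force: [-0.5, 0.2, 4.9]
grip_width: 0.0003
grasp_force: 2.4
```

Call:
move_arm --moves '[[[0,0,-0.001,0,0],[0,0,-0.002,0,0],[0,0,-0.002,0,0]]]'

```text
clock: 12.52
eef_pos: [0.5433, 0.1361, 0.0309]
tool_rot: [0.729, -0.684, 0.008, -0.009]
ft_force: [-1.1, -0.7, 7.1]
grip_width: 0.0
grasp_force: 3.4
```

Call:
move_arm --moves '[[[0,0,-0.001,0,0],[0,0,-0.002,0,0],[0,0,-0.002,0,0]]]'

```text
clock: 12.9
eef_pos: [0.5433, 0.1362, 0.03]
tool_rot: [0.729, -0.684, 0.008, -0.009]
ft_force: [-2.2, -0.9, 13.3]
grip_width: 0.0
grasp_force: 6.6
```

Call:
move_arm --moves '[[[0,0,-0.0005,0,0],[0,0,-0.0005,0,0]]]'

```text
clock: 13.15
eef_pos: [0.5433, 0.1362, 0.03]
tool_rot: [0.729, -0.684, 0.008, -0.009]
ft_force: [-4.4, -1.9, 15.9]
grip_width: 0.0001
grasp_force: 8.0
```

```bash
python3 st.py; python3 - <<'E'
from h import *
s=cam("scene");t=cam("top")
f=lambda a,x,y,w,h,k: cv2.resize(np.ascontiguousarray(a[y:y+h,x:x+w,::-1]),None,fx=k,fy=k,interpolation=cv2.INTER_CUBIC)
a=f(s["color"],270,180,130,125,4);b=f(s["color"],220,100,110,125,2)
o=np.zeros((500,740,3),np.uint8);o[:,:520]=a;o[:250,520:]=b;o[250:450,520:]=f(t["color"],380,150,110,100,2)
cv2.imwrite("pics/e.png",o)
E
```

```text
13.15 [0.54329858 0.13617463 0.03000551] 183.6317558579804 tool z [ 0.0251  0.0023 -0.9997] tool y [-0.9977 -0.0633 -0.0252] [ 0.2477  0.5054 -0.167   0.8734 -0.0039 -1.3866] [-4.37772326 -1.93832501 15.91507302] 0.00014685754484355083
```

View pics/e.png

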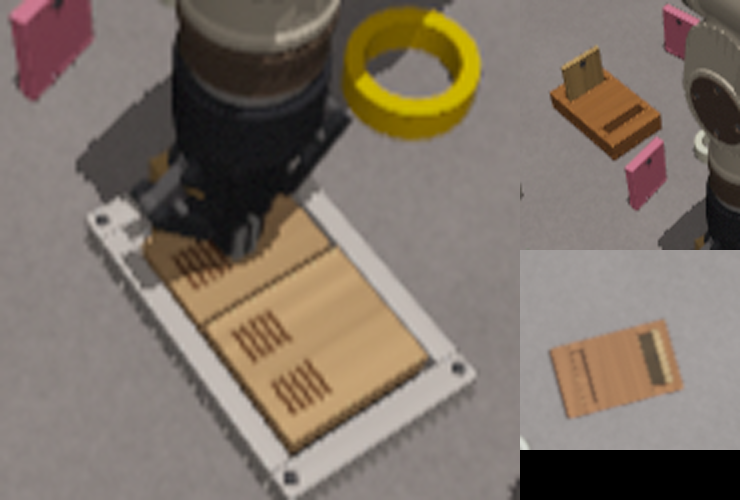

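The narrow cover is pressed flush against its stop: z is 0.030 m, the force is 16 N, and more downward command no longer moves it. The wide cover is still up, the thick spacer is in the gap (its corner shows at crop (160,165)), and the thin spacer is still in the rack. I'll hand it in.

```bash
python3 -c "
from workcell import job
print(job.job_done())"
```

```text
the job is handed in; nothing more can be done
None
```

The job is handed in at about 13 s: the thick spacer stands released in the wide gap, and the narrow cover is held flush at about 16 N with the wide cover still up; no verdict was returned.

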